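Change the tealight in the storm glass and post the burnt-out ones

TASK

Put every burnt-out tealight (the one at the bottom of the storm glass and those standing about on the worktop) on the loading tray of the grey collecting box and push it in through the sprung flap, so that the flap shuts behind it. Set the fresh tealight from the coasters upright on the floor of the emptied storm glass, lowering it to the bottom before letting go. Leave the glass standing where it is, and leave the jigger and the shaker alone.

Things in the scene. Friction and masses are not known exactly. Their poses are not given: they have to be found in the camera images.
- box: grey metal collecting box with clear lid, fixed; 180 long (x) x 130 wide (y) x 130 mm high, plus a loading tray in front (x -132 to 0 mm). Origin on the worktop under the middle of the front wall's outer face; x level, from the front wall into the box; z up. Only opening: the doorway in the 4 mm front wall, with the flap in it. Behind the sill a slick slide falls away, steep at first, to the back of the box
- sill (a point): point on the tray floor (sill, 75 mm above the worktop), on its centre line, 58 mm in front of the front wall: set a tealight down here. x points along the tray to the flap, z up. The tray is 64 mm wide between cheeks that stand 14 mm above the sill; its end wall stands 8 mm above the sill, inner face 128 mm in front of the front wall
- doorway (a point): point on the sill, on the centre line, at the front wall's outer face; axes as sill. Doorway 64 mm wide, 32 mm high; the header over it is flush with that face, so fingers pointing down can follow to that face and no farther. The sill ends 4 mm beyond: a tealight pushed until its back edge is at the face tips over the edge and slides in
- flap (a joint): sprung one-way flap just behind the front wall, 58 wide x 29 mm high, hung on a level hinge 107 mm above the worktop; 0 = shut, grows as its lower edge swings into the box (stop at 1.35 rad). It cannot swing outward; a push of about 0.1 N opens it, its spring shuts it again
- glass: round clear storm glass (candle glass), loose, about 0.45 kg, standing upright, 54 mm high, flaring evenly from 100 mm across at the foot to 114 mm at the rim outside; wall 4 mm, so about 92 mm across inside at its floor and 106 mm at the mouth: a gripper fits in only partly closed, and opens a little way at the bottom (its knuckles must clear the rim). Inner floor 5 mm above its underside. Origin at the centre of its underside, z up
- coaster: stack of round pulp coasters, 96 mm across and 13 mm high, stays put; origin at the centre of its underside
- in_glass: burnt-out tealight in a metal cup, standing at the bottom of the glass within about 5 mm of its middle; 38 mm across, 16 mm high at the cup's edge (18 mm with the wick); origin at the centre of its underside, z up through the wick; 20 g
- fresh: fresh tealight, standing on the stack of coasters; 38 mm across, 16 mm high at the cup's edge (18 mm with the wick); origin at the centre of its underside, z up through the wick; 20 g
- loose_0: burnt-out tealight standing on the worktop, not always present; 38 mm across, 16 mm high at the cup's edge (18 mm with the wick); origin at the centre of its underside, z up through the wick; 20 g
- loose_1: burnt-out tealight standing on the worktop, not always present; 38 mm across, 16 mm high at the cup's edge (18 mm with the wick); origin at the centre of its underside, z up through the wick; 20 g
- loose_2: burnt-out tealight standing on the worktop, not always present; 38 mm across, 16 mm high at the cup's edge (18 mm with the wick); origin at the centre of its underside, z up through the wick; 20 g
- loose_3: burnt-out tealight standing on the worktop, not always present; 38 mm across, 16 mm high at the cup's edge (18 mm with the wick); origin at the centre of its underside, z up through the wick; 20 g
- jigger: double steel jigger, 43 mm across, 73 mm high, bystander; origin at the centre of its underside
- shaker: cocktail shaker, 69 mm across, 179 mm high, bystander; origin at the centre of its underside

How it is judged:
By the outcome, as a careful person would: the job done as asked, in the order asked, and still so for the second after the job is handed in, with the robot touching nothing.
Of loose_0, loose_1, loose_2, loose_3 only 2 to 3 are there at a start; the rules pass over those that are not, and their reading is None.
At some moment in a run one of loose_0, loose_1, loose_2, loose_3 may be knocked a few centimetres aside while the robot is not near it.
It also fails if it takes over 208 s, if anything falls off the work surface, if the arm or the gripper's body presses on something with over 40 N, if the wrist force passes 120 N, or if a joint passes its speed limit or range.

ROBOT

A 7-joint arm with a two-finger parallel gripper is mounted at the origin on a cart in front of the work surface, level with it; the furniture and walls round the work are solid. World frame = base frame: x ahead of the robot, y to its left, z up, the work surface at z = 0. Lengths are in m, angles in rad, forces in N, time in s.
With the tool pointing down it reaches from about 0.35 to 0.775 m from the base axis. Payload 3.1 kg.
Tool frame: the origin (TCP) lies at the very end of the fingers, on their centre line; the grasp point (between the pads) lies 19 mm behind it; z points along the fingers, x is the direction in which the jaws open and shut, and the axes are right-handed (so a half turn about z gives the same grasp; the last joint's range is limited). The gripper opens to 85 mm and grips with 20 to 120 N. Pads are 22 mm wide; open, the fingers measure 114 mm over their backs; the gripper's body (76 mm by 85 mm) begins 54 mm behind the grasp point. The pads swing forward as they close: fully open they stand 13 mm farther back than shut.
Start: joints at [1.142, 0.311, 0.014, 1.512, -0.004, 1.319, -0.027], TCP at [0.208, -0.509, 0.231] pointing down, gripper open.
Joint ranges: [-2.7, 2.7], [-0.3, 1.91], [-1.27, 1.3], [0.12, 2.57], [-1.44, 4.58], [0.2, 2.03], [-3.05, 3.05]. Speed limits (rad/s): [2.79, 2.79, 3.14, 3.14, 3.14, 3.14, 3.14].

INTERFACE

Orientations are given as a 3x3 rotation matrix whose columns are the frame's x, y, z axes.
In Python, from rig import read_state, snapshot, ctrl gives the robot as it stands.
- The arm moves only by the shell command python3 -m jog 'ROWS' [OPENING] [FORCE]. ROWS is JSON, a list of rows, each a list of 4 numbers: the shift along the tool's x, y, z in m, then the turn about the tool's z in degrees. A call has 1 to 12 rows; each row is the pose to reach, as a shift and turn from the pose commanded when the call began, along the tool's axes at that moment; what a row does not reach only later rows make up. A row lasts 1/10 s, in which the tool goes at most 50 mm and 8.59 degrees, less where a joint would pass 70% of its speed; a pose out of reach is approached as far as the arm can. A call with a gripper value outside its range is refused whole. OPENING is the closure in counts, from 0 (fully open) to 255 (shut), set as the call begins (- or left out, the last holds). The fingers move at their own pace and stop on an object; FORCE is the grip in N (left out, the last holds). Time passes only in rows, so rows that repeat a pose let the fingers close. It gives the time, the measured TCP pose, the force and the opening at its end, in the units of the state.
- read_state(): the state, without advancing time (a new reading comes with each control period).
- snapshot(name): name is "side" or "top" or "wrist"; returns a dict with "pixels" (384x512x3 uint8, red, green, blue), "z_map" (384x512 float32, m along the optical axis (not along the pixel's ray), 0 where there is no reading), "camera_matrix" (3x3 intrinsics, pixels), "view" (4x4, takes a point from world to camera coordinates). Camera axes: x right, y down, z forward; pixel columns grow to the right and rows downward; lengths in m; the calibration is good to about 2 mm. The wrist camera is an equidistant fisheye: a pixel r from the principal point sees the ray r / f radians off the axis. A picture is of the moment at which its call begins.
- ctrl.hand_in(): hands the job in, once; it reports no verdict.
The state is a dict: "clock": time; "qpos": joint angles; "qvel": joint speeds; "joint_efforts": joint torques, N m; "eef_pos": TCP position; "tool_rot": TCP orientation; "force": force on the tool from outside, world axes, zero at the start; "wrist_torque": the same for the moment, N m; "grip_width": finger opening in m.
Only numpy, scipy, OpenCV 4.12 (cv2) and the standard library are available. Lean on these libraries where they do the work, as an engineer would, in place of code of your own. Each camera call takes 0.05 s, during which the arm holds its last target. There are 200 camera calls.

## Working session

There is one attempt and no reset: what is moved stays moved. The work goes in short steps, Python scripts to look and compute and a shell command to move; the robot and the scene stay as the last step left them, time stands still between calls to the robot, and variables do not carry over. Pictures are saved under pics/ and viewed, about 12 in all and at most 16, crops included, and the job is handed in when it is done.

```bash
ls; mkdir -p pics; python3 - <<'E'
from rig import read_state, snapshot
import cv2,numpy as np
s=read_state();print(s['clock'],s['eef_pos'],np.round(s['tool_rot'],3).tolist(),s['grip_width'])
ims=[]
for n in ['side','top','wrist']:
    d=snapshot(n);np.savez('s_'+n,**d);cv2.imwrite(f'pics/{n}0.png',d['pixels'][:,:,::-1])
    print(n,d['camera_matrix'].round(1).tolist(),d['view'].round(3).tolist())
E
```

```text
pics
0.0 [ 0.20720564 -0.50866138  0.23022615] [[0.377, -0.926, -0.001], [-0.926, -0.377, 0.002], [-0.002, 0.0, -1.0]] 0.08532863934911881
side [[391.6, 0.0, 261.0], [0.0, 391.6, 189.6], [0.0, 0.0, 1.0]] [[0.985, -0.172, 0.023, -0.639], [-0.088, -0.606, -0.79, 0.105], [0.15, 0.776, -0.612, 1.09], [0.0, 0.0, 0.0, 1.0]]
top [[410.3, 0.0, 250.6], [0.0, 410.3, 191.2], [0.0, 0.0, 1.0]] [[0.216, -0.976, -0.004, -0.173], [-0.874, -0.192, -0.447, 0.58], [0.436, 0.1, -0.894, 1.275], [0.0, 0.0, 0.0, 1.0]]
wrist [[297.3, 0.0, 251.8], [0.0, 297.3, 191.7], [0.0, 0.0, 1.0]] [[0.377, -0.926, -0.001, -0.55], [-0.877, -0.357, 0.321, -0.041], [-0.298, -0.12, -0.947, 0.381], [0.0, 0.0, 0.0, 1.0]]
```

View pics/top0.png

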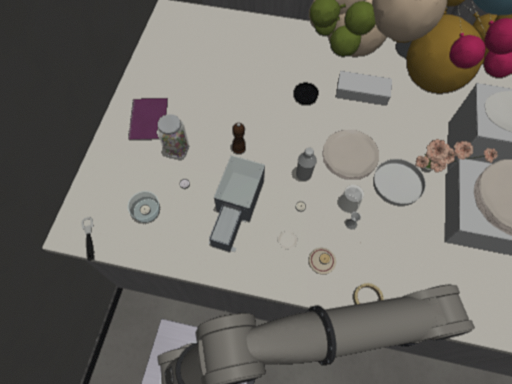

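View pics/side0.png

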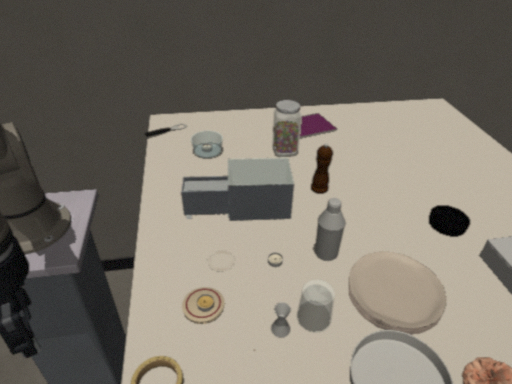

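```bash
cat > h.py <<'E'
import numpy as np,cv2
from rig import read_state, snapshot
def ray(d,u,v,fish=False):
    K=d['camera_matrix'];V=d['view'];x=(u-K[0,2])/K[0,0];y=(v-K[1,2])/K[1,1]
    if fish:
        r=np.hypot(x,y)+1e-12;c=np.array([x/r*np.sin(r),y/r*np.sin(r),np.cos(r)])
    else: c=np.array([x,y,1.])
    R=V[:3,:3];return -R.T@V[:3,3],R.T@c
def onz(d,u,v,z,fish=False):
    o,r=ray(d,u,v,fish);return (o+r*(z-o[2])/r[2])
def zpt(d,u,v):
    o,r=ray(d,u,v);return o+r*d['z_map'][int(v),int(u)]
def proj(d,p,fish=False):
    c=d['view'][:3,:3]@np.array(p)+d['view'][:3,3];K=d['camera_matrix']
    if fish:
        t=np.arctan2(np.hypot(c[0],c[1]),c[2]);k=t/np.hypot(c[0],c[1]);return K[0,2]+K[0,0]*c[0]*k,K[1,2]+K[1,1]*c[1]*k
    return K[0,0]*c[0]/c[2]+K[0,2],K[1,1]*c[1]/c[2]+K[1,2]
def tool(p):
    "world target -> shift in tool axes from measured pose"
    s=read_state();return s['tool_rot'].T@(np.array(p)-s['eef_pos'])
E
python3 - <<'E'
from h import *
T=dict(np.load('s_top.npz'));S=dict(np.load('s_side.npz'))
P=lambda *a:print(*[np.round(x,3) if not isinstance(x,str) else x for x in a])
for n,t,s,z in [('glassrim',(145,203),(207,138),.054),('fresh',(325,258),(206,301),.03),('l1',(300,206),(275,259),.016),('l2',(184,183),None,.016),('doily',(287,240),(221,261),0)]:
    P(n,onz(T,*t,z),onz(S,*s,z) if s else '')
# box top corners lid from z_map: points around box with z height
H,W=T['z_map'].shape
vv,uu=np.mgrid[0:H,0:W]
pts=np.array([ray(T,u,v)[1] for u,v in zip(uu.ravel(),vv.ravel())]);o=ray(T,0,0)[0]
w=o+pts*T['z_map'].ravel()[:,None];w=w.reshape(H,W,3);np.save('wt',w)
reg=np.zeros((H,W),bool);reg[150:255,195:275]=1
for lo,hi,nm in [(.122,.14,'lid'),(.082,.095,'cheek'),(.070,.079,'sill')]:
    m=reg&(w[...,2]>lo)&(w[...,2]<hi)
    p=w[m][:,:2].astype(np.float32);r=cv2.minAreaRect(p);P(nm,str(len(p)),str(r)); P(cv2.boxPoints(r))
c=T['pixels'][:,:,::-1]
a=[cv2.resize(c[y-24:y+24,x-32:x+32],(384,288),interpolation=cv2.INTER_CUBIC) for x,y in [(145,208),(184,183),(321,250),(300,206)]]
cv2.imwrite('pics/crop1.png',np.vstack([np.hstack(a[:2]),np.hstack(a[2:])]))
E
```

```text
glassrim [0.516 0.328 0.054] [0.511 0.331 0.054]
fresh [ 0.46  -0.339  0.03 ] [ 0.464 -0.343  0.03 ]
l1 [ 0.643 -0.223  0.016] [ 0.644 -0.232  0.016]
l2 [0.643 0.225 0.016] 
doily [ 0.507 -0.199  0.   ] [ 0.509 -0.204  0.   ]
lid 1689 ((0.6410651206970215, 0.004145346581935883), (0.13165412843227386, 0.1834123432636261), 84.08975219726562)
[[ 0.543 -0.052]
 [ 0.726 -0.071]
 [ 0.739  0.06 ]
 [ 0.557  0.079]]
cheek 184 ((0.5735999345779419, 0.010191671550273895), (0.12885063886642456, 0.3084345757961273), 83.5332260131836)
[[ 0.413 -0.036]
 [ 0.72  -0.071]
 [ 0.734  0.057]
 [ 0.428  0.092]]
sill 634 ((0.5740748643875122, 0.00937894731760025), (0.12676483392715454, 0.31027498841285706), 83.27316284179688)
[[ 0.413 -0.035]
 [ 0.721 -0.072]
 [ 0.736  0.054]
 [ 0.427  0.09 ]]
```

View pics/crop1.png

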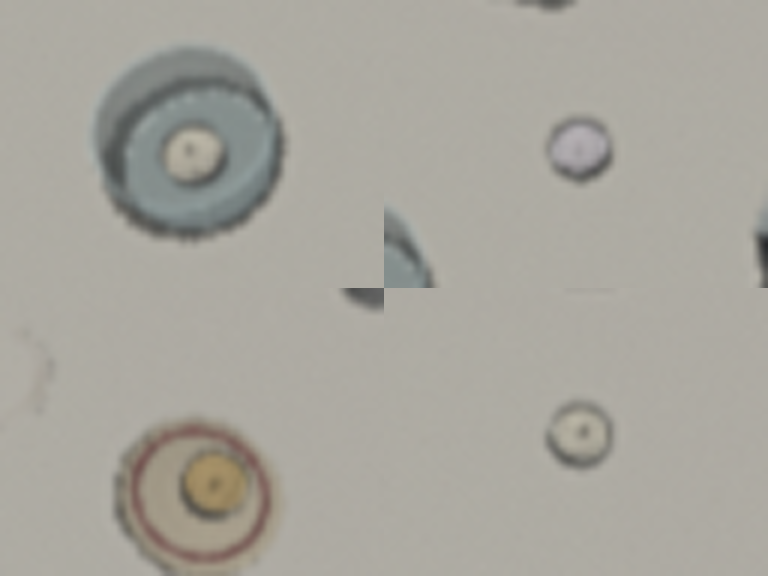

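View pics/wrist0.png

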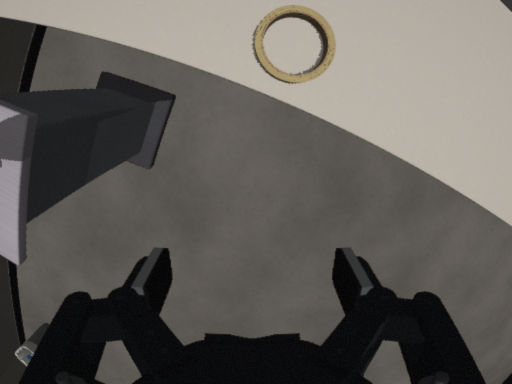

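Top view: glass (145,209) holding a cream tealight, loose tealights at (185,184) and (301,206), fresh yellow one on the coasters (325,259), box tray (227,227). The shaker (307,165) is close to one loose tealight, so I measure that clearance before moving.

```bash
python3 - <<'E'
from h import *
T=dict(np.load('s_top.npz'));S=dict(np.load('s_side.npz'));Wd=dict(np.load('s_wrist.npz'))
P=lambda *a:print(*[np.round(x,3) if not isinstance(x,str) else x for x in a])
w=np.load('wt.npy')
for n,t,z in [('inglass',(145.2,209.3),.020),('l2',(184.7,184),.015),('fresh',(324.7,258.7),.028),('l1',(300.7,206.3),.015)]: P(n,onz(T,*t,z))
for z in (.04,.08,.12,.16):
    m=(abs(w[...,2]-z)<.012);m[:135]=0;m[210:]=0;m[:,:290]=0;m[:,325:]=0
    p=w[m][:,:2]; P('shaker top',str(z),str(len(p)),p.min(0) if len(p) else '',p.max(0) if len(p) else '')
H,W=S['z_map'].shape;vv,uu=np.mgrid[0:H,0:W]
pts=np.array([ray(S,u,v)[1] for u,v in zip(uu.ravel(),vv.ravel())]);o=ray(S,0,0)[0]
ws=(o+pts*S['z_map'].ravel()[:,None]).reshape(H,W,3)
for nm,(u0,u1,v0,v1) in dict(shaker=(310,350,195,265),jig=(265,292,300,340),tumbler=(293,340,280,335)).items():
  for z in (.02,.05,.08,.12,.16):
    q=ws[v0:v1,u0:u1].reshape(-1,3);q=q[abs(q[:,2]-z)<.01]
    if len(q)>5:P(nm,str(z),str(len(q)),q.min(0)[:2],q.max(0)[:2])
s=read_state();V=Wd['view'];c=-V[:3,:3].T@V[:3,3];P('cam in tool',s['tool_rot'].T@(c-s['eef_pos']))
E
```

```text
inglass [0.505 0.332 0.02 ]
l2 [0.64  0.221 0.015]
fresh [ 0.458 -0.338  0.028]
l1 [ 0.642 -0.225  0.015]
shaker top 0.04 70 [ 0.752 -0.28 ] [ 0.916 -0.183]
shaker top 0.08 50 [ 0.75  -0.245] [ 0.779 -0.181]
shaker top 0.12 120 [ 0.746 -0.248] [ 0.81  -0.181]
shaker top 0.16 43 [ 0.766 -0.233] [ 0.785 -0.196]
shaker 0.02 124 [ 0.756 -0.249] [ 0.814 -0.207]
shaker 0.05 135 [ 0.754 -0.25 ] [ 0.812 -0.21 ]
shaker 0.08 148 [ 0.753 -0.25 ] [ 0.814 -0.207]
shaker 0.12 236 [ 0.752 -0.252] [ 0.817 -0.198]
shaker 0.16 98 [ 0.769 -0.236] [ 0.8   -0.211]
jig 0.02 146 [ 0.602 -0.439] [ 0.637 -0.409]
jig 0.05 95 [ 0.609 -0.432] [ 0.632 -0.406]
jig 0.08 43 [ 0.603 -0.437] [ 0.637 -0.401]
tumbler 0.02 207 [ 0.662 -0.441] [ 0.734 -0.39 ]
tumbler 0.05 209 [ 0.663 -0.439] [ 0.733 -0.388]
tumbler 0.08 322 [ 0.665 -0.437] [ 0.734 -0.375]
cam in tool [ 0.001 -0.083 -0.143]
```

```bash
python3 -m jog '[[-0.005,-0.02,0,-3],[-0.015,-0.065,0,-7],[-0.025,-0.115,0,-12],[-0.035,-0.165,0,-17],[-0.045,-0.215,0,-22],[-0.055,-0.265,0,-27],[-0.065,-0.315,0,-32],[-0.075,-0.365,0,-37],[-0.085,-0.415,0,-42],[-0.092,-0.46,0,-46],[-0.098,-0.5,0,-48],[-0.099,-0.510,0,-48]]' 0 30; python3 - <<'E'
from h import *
s=read_state();d=snapshot('wrist');np.savez('s_w',**d);cv2.imwrite('pics/w1.png',d['pixels'][:,:,::-1])
print(s['clock'],s['eef_pos'],s['tool_rot'][:,0],tool([.642,-.225,.1]),proj(d,[.642,-.225,.015],1),s['qpos'].round(2))
E
```

```text
clock: 1.35
eef_pos: [0.6469, -0.2157, 0.2299]
tool_rot: [[0.945, -0.327, 0.002], [-0.327, -0.945, 0.008], [-0.001, -0.008, -1.0]]
force: [-0.5, 0.3, -0.2]
grip_width: 0.0855
1.35 [ 0.64689283 -0.21567759  0.2299372 ] [ 9.45011604e-01 -3.27035444e-01 -9.41434980e-04] [-0.00141473  0.00952123  0.12981331] (np.float64(249.6609462306782), np.float64(170.67726533813504)) [ 0.47  0.62 -0.31  1.07  0.17  1.47 -0.14]
```

View pics/w1.png

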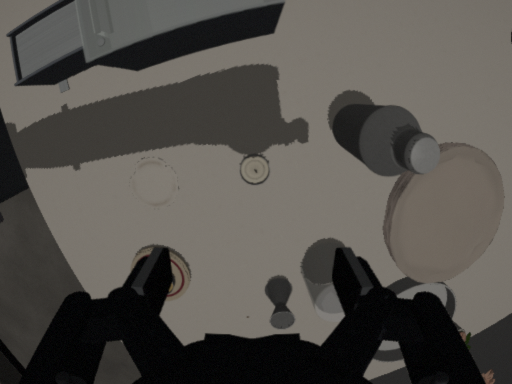

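The tealight shows at (255,169), predicted (250,171), and the shaker is well clear. The fisheye centre refines the target.

```bash
python3 - <<'E'
from h import *
d=dict(np.load('s_w.npz'))
g=cv2.cvtColor(d['pixels'],cv2.COLOR_RGB2GRAY)
c=cv2.HoughCircles(g[130:210,215:295],cv2.HOUGH_GRADIENT,1,50,param1=80,param2=12,minRadius=9,maxRadius=22);print(c)
u,v=c[0,0,:2]+[215,130];p=onz(d,u,v,.015,1);print(p,tool([p[0],p[1],.1]))
E
```

```text
[[[38.5 38.5 14.1]]]
[ 0.64741875 -0.2239266   0.015     ] [0.00334936 0.00672513 0.12982585]
```

```bash
python3 -m jog '[[0.003,0.006,0.03,0],[0.003,0.006,0.075,0],[0.003,0.006,0.12,0],[0.003,0.006,0.165,0],[0.003,0.006,0.2,0],[0.003,0.006,0.218,0],[0.003,0.006,0.224,0],[0.003,0.006,0.224,0],[0.003,0.006,0.224,0]]' 60; python3 -m jog '[[0,0,0,0],[0,0,0,0],[0,0,0,0],[0,0,0,0],[0,0,0,0],[0,0,0,0],[0,0,0,0],[0,0,0,0]]' 255 30
```

```text
clock: 2.3
eef_pos: [0.6443, -0.2325, 0.0092]
tool_rot: [[0.941, -0.34, 0.003], [-0.34, -0.941, -0.001], [0.003, 0.0, -1.0]]
force: [0.7, 0.4, 0.1]
grip_width: 0.0653
clock: 3.1
eef_pos: [0.6445, -0.2324, 0.0093]
tool_rot: [[0.941, -0.339, 0.003], [-0.339, -0.941, -0.001], [0.003, 0.0, -1.0]]
force: [-1.3, 0.5, 6.3]
grip_width: 0.0358
```

```bash
python3 -m jog '[[0,0,-0.02,0],[0,0,-0.06,0],[0,0,-0.105,0],[0,0,-0.15,0],[-0.02,-0.015,-0.18,-2],[-0.05,-0.04,-0.19,-4],[-0.085,-0.068,-0.19,-6],[-0.12,-0.097,-0.19,-8],[-0.155,-0.126,-0.19,-10],[-0.19,-0.155,-0.19,-12],[-0.22,-0.178,-0.19,-13.7],[-0.229,-0.1855,-0.19,-13.7]]';python3 -m jog '[[0,0,0,0],[0,0,0,0],[0,0,0,0]]'; python3 - <<'E'
from h import *
s=read_state();d=snapshot('wrist');np.savez('s_w',**d);cv2.imwrite('pics/w2.png',d['pixels'][:,:,::-1])
print(s['clock'],s['eef_pos'],s['tool_rot'][:,0],tool([.4925,.0197,.15]))
for p in [(.4925,.0197,.075),(.5505,.0135,.075)]: print(proj(d,p,1))
E
```

```text
clock: 4.3
eef_pos: [0.4881, 0.0255, 0.1977]
tool_rot: [[0.995, -0.099, -0.001], [-0.099, -0.995, 0.002], [-0.001, -0.001, -1.0]]
force: [0.7, 0.2, -0.5]
grip_width: 0.0358
clock: 4.6
eef_pos: [0.4917, 0.018, 0.1971]
tool_rot: [[0.994, -0.111, 0.0], [-0.111, -0.994, -0.001], [0.0, 0.001, -1.0]]
force: [-0.4, -0.1, -0.8]
grip_width: 0.0356
4.6 [0.49171698 0.01797131 0.19712731] [ 9.93861728e-01 -1.10628747e-01  3.82584019e-04] [ 0.00070913 -0.00166649  0.04704108]
(np.float64(251.35939394870533), np.float64(181.25506868742005))
(np.float64(313.15863802447876), np.float64(181.08513912869927))
```

View pics/w2.png

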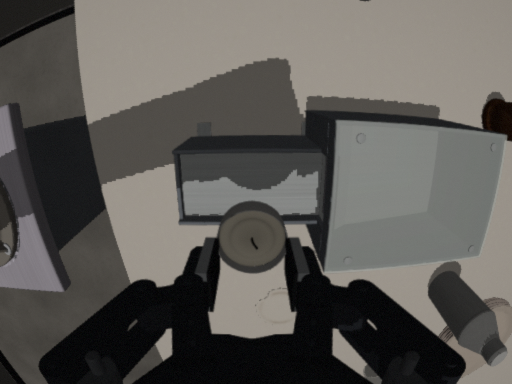

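Tealight is held level in the jaws (253,240); tray below spans x 180–325, y 150–218 px. Checking the tray's centre line and the offset in hand.

```bash
python3 - <<'E'
from h import *
d=dict(np.load('s_w.npz'));s=read_state();R=s['tool_rot'];e=s['eef_pos']
for u,v,z in [(325,150,.089),(322,217,.089),(175,150,.089),(182,221,.089),(253,237,.208)]:
    p=onz(d,u,v,z,1);print((u,v),p.round(4),(R.T@(p-e)).round(4))
E
```

```text
(325, 150) [0.5601 0.0453 0.089 ] [ 0.0651 -0.0346  0.108 ]
(322, 217) [ 0.555  -0.0181  0.089 ] [0.067  0.029  0.1081]
(175, 150) [0.4298 0.06   0.089 ] [-0.0661 -0.0348  0.108 ]
(182, 221) [ 0.4236 -0.0075  0.089 ] [-0.0648  0.0329  0.1081]
(253, 237) [0.4946 0.0308 0.208 ] [ 0.0016 -0.0129 -0.011 ]
```

```bash
python3 -m jog '[[0,0.008,0,0],[0,0.008,0.03,0],[0,0.008,0.065,0],[0,0.008,0.09,0],[0,0.008,0.102,0],[0,0.008,0.108,0],[0,0.008,0.111,0],[0,0.008,0.111,0],[0,0.008,0.111,0]]'; python3 -m jog '[[0,0,0,0],[0,0,0,0],[0,0,0,0]]' 100;  python3 -m jog '[[0,0,-0.02,0],[0,0,-0.05,0],[0,0,-0.06,0],[-0.02,0,-0.06,-8],[-0.046,-0.005,-0.06,-16],[-0.046,-0.01,-0.06,-24],[-0.046,-0.010,-0.06,-32],[-0.046,-0.010,-0.06,-40],[-0.046,-0.010,-0.06,-48],[-0.046,-0.010,-0.06,-56],[-0.046,-0.010,-0.06,-64],[-0.046,-0.010,-0.06,-72]]' 255; python3 -m jog '[[0,0,0,-8],[0,0,0,-16],[0,0,0,-18],[0,0,0,-18],[0,0,0,-18]]'; python3 - <<'E'
from h import *
s=read_state();d=snapshot('wrist');np.savez('s_w',**d);cv2.imwrite('pics/w3.png',d['pixels'][:,:,::-1])
print(s['clock'],s['eef_pos'],s['tool_rot'][:,0])
E
```

```text
clock: 5.55
eef_pos: [0.491, 0.0124, 0.0874]
tool_rot: [[0.994, -0.107, 0.002], [-0.107, -0.994, -0.0], [0.002, -0.0, -1.0]]
force: [-0.5, -0.5, -0.6]
grip_width: 0.0357
clock: 5.85
eef_pos: [0.4902, 0.0123, 0.0867]
tool_rot: [[0.994, -0.107, 0.001], [-0.107, -0.994, -0.0], [0.001, 0.0, -1.0]]
force: [-0.3, -1.1, -0.0]
grip_width: 0.0518
clock: 7.05
eef_pos: [0.445, 0.0271, 0.146]
tool_rot: [[0.404, 0.915, -0.0], [0.915, -0.404, -0.0], [-0.0, -0.0, -1.0]]
force: [-0.0, -0.7, -0.4]
grip_width: -0.0
clock: 7.55
eef_pos: [0.4451, 0.0271, 0.1461]
tool_rot: [[0.108, 0.994, -0.0], [0.994, -0.108, -0.0], [-0.0, -0.0, -1.0]]
force: [0.3, 0.6, 0.1]
grip_width: 0.0002
7.55 [0.44505621 0.02710224 0.14606077] [ 1.07806514e-01  9.94171890e-01 -9.27206291e-05]
```

View pics/w3.png

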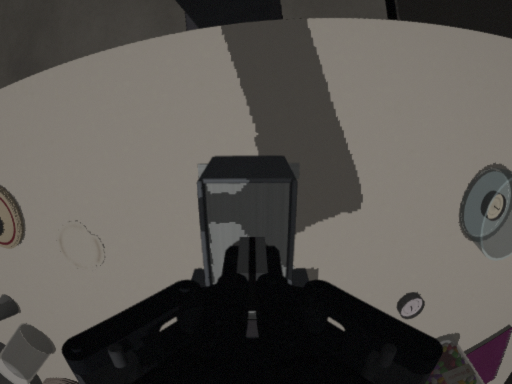

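```bash
python3 -m jog '[[0,0.008,0,0],[0,0.008,0.03,0],[0,0.008,0.055,0],[0,0.008,0.064,0],[0,0.008,0.064,0],[0,0.025,0.064,0],[0,0.04,0.064,0],[0,0.055,0.064,0],[0,0.07,0.064,0],[0,0.08,0.064,0],[0,0.088,0.064,0],[0,0.092,0.064,0]]' ; python3 -m jog '[[0,0.002,0,0],[0,0.004,0,0],[0,0.004,0,0]]'; python3 -m jog '[[0,0.002,0,0],[0,0.004,0,0],[0,0.004,0,0]]'; python3 - <<'E'
from h import *
s=read_state();d=snapshot('side');np.savez('s_w',**d);cv2.imwrite('pics/sd1.png',cv2.resize(d['pixels'][140:240,160:310,::-1],None,fx=4,fy=4))
E
```

```text
clock: 8.8
eef_pos: [0.5378, 0.0173, 0.0828]
tool_rot: [[0.107, 0.994, 0.001], [0.994, -0.107, 0.0], [0.0, 0.001, -1.0]]
force: [0.8, 0.3, 0.6]
grip_width: -0.0001
clock: 9.1
eef_pos: [0.5396, 0.0171, 0.082]
tool_rot: [[0.106, 0.994, -0.002], [0.994, -0.106, -0.0], [-0.0, -0.002, -1.0]]
force: [-1.8, -1.4, -0.2]
grip_width: -0.0001
clock: 9.4
eef_pos: [0.5394, 0.0174, 0.0809]
tool_rot: [[0.105, 0.994, -0.011], [0.994, -0.105, -0.0], [-0.001, -0.011, -1.0]]
force: [-9.7, 1.7, 2.9]
grip_width: -0.0
```

View pics/sd1.png

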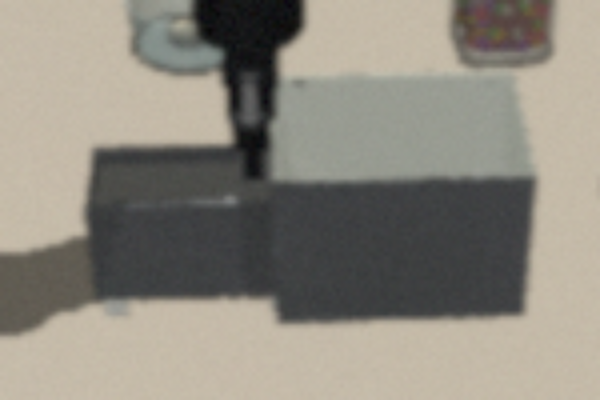

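Contact with the header at TCP x=0.5395 puts the wall face at 0.5505, matching the top view. Next is the glass.

```bash
python3 -m jog '[[0,-0.02,0,0],[0,-0.04,-0.02,0],[0,-0.05,-0.06,0],[0.02,-0.05,-0.1,5],[0.055,-0.05,-0.12,11],[0.095,-0.055,-0.12,17],[0.135,-0.057,-0.12,23],[0.175,-0.06,-0.12,29],[0.215,-0.062,-0.12,35],[0.25,-0.063,-0.12,41],[0.285,-0.064,-0.12,47],[0.31,-0.064,-0.12,51]]' 0; python3 -m jog '[[0,0,0,0],[0,0,0,0],[0,0,0,0],[0,0,0,0]]' 105; python3 - <<'E'
from h import *
s=read_state();d=snapshot('wrist');np.savez('s_w',**d);t=snapshot('top')
print(s['clock'],s['eef_pos'],s['tool_rot'][:,0],tool([.508,.332,.1]),proj(d,[.505,.332,.02],1))
a=cv2.resize(t['pixels'][150:246,196:276,::-1],None,fx=4,fy=4)
cv2.imwrite('pics/w4.png',np.hstack([a,cv2.resize(d['pixels'][90:282,150:350,::-1],(400,384))]))
E
```

```text
clock: 10.65
eef_pos: [0.5135, 0.3348, 0.2023]
tool_rot: [[0.84, 0.542, 0.0], [0.542, -0.84, 0.002], [0.001, -0.001, -1.0]]
force: [0.4, -0.1, 0.3]
grip_width: 0.0856
clock: 11.05
eef_pos: [0.515, 0.3297, 0.2023]
tool_rot: [[0.841, 0.541, 0.001], [0.541, -0.841, -0.001], [-0.0, 0.001, -1.0]]
force: [-0.4, 0.1, 0.3]
grip_width: 0.0499
11.05 [0.51498455 0.32967467 0.20233046] [ 8.41196070e-01  5.40730216e-01 -7.26975796e-05] [-0.00475458 -0.0053268   0.10242647] (np.float64(245.46416118064312), np.float64(160.56033353080048))
```

View pics/w4.png

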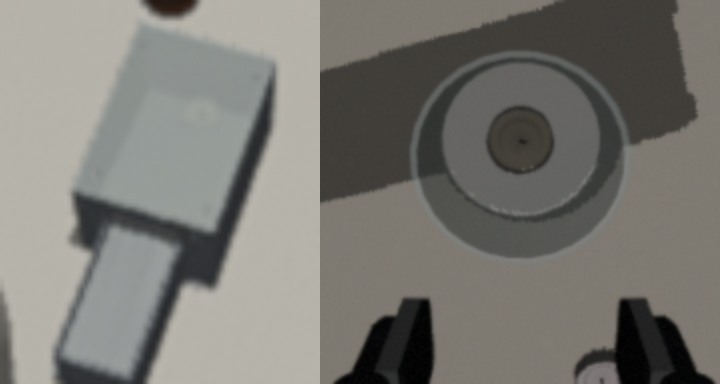

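```bash
python3 - <<'E'
from h import *
d=dict(np.load('s_w.npz'));s=read_state();R=s['tool_rot'];e=s['eef_pos']
for n,u,v,z in [('rim',249.8,168,.054),('tl',250,159.5,.02),('floorC',250.5,159.5,.005)]:
    p=onz(d,u,v,z,1);print(n,p.round(4),(R.T@(p-e)).round(4))
E
```

```text
rim [0.5092 0.3348 0.054 ] [-0.0022 -0.007   0.1484]
tl [0.5086 0.3358 0.02  ] [-0.0022 -0.0082  0.1824]
floorC [0.5109 0.3332 0.005 ] [-0.0017 -0.0049  0.1974]
```

```bash
python3 -m jog '[[-0.003,-0.007,0.03,0],[-0.003,-0.007,0.07,0],[-0.003,-0.007,0.1,0],[-0.003,-0.007,0.115,0],[-0.003,-0.007,0.115,0],[-0.003,-0.007,0.115,0],[-0.003,-0.007,0.115,0]]' 105; python3 - <<'E'
from h import *
s=read_state();d=snapshot('wrist');np.savez('s_w',**d)
print(s['eef_pos'])
cv2.imwrite('pics/w5.png',d['pixels'][:,:,::-1])
E
```

```text
clock: 11.85
eef_pos: [0.5092, 0.3369, 0.0896]
tool_rot: [[0.84, 0.542, 0.003], [0.542, -0.84, 0.003], [0.004, -0.0, -1.0]]
force: [-0.4, -0.0, 0.9]
grip_width: 0.051
[0.50919239 0.33694634 0.08955335]
```

View pics/w5.png

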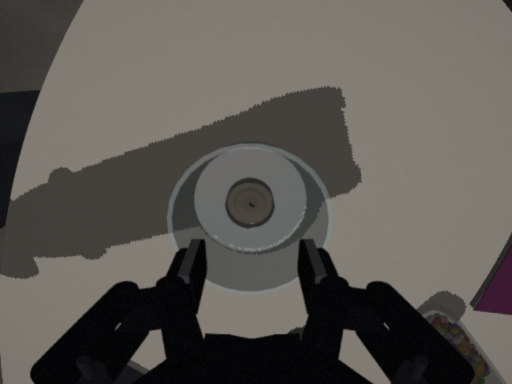

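```bash
python3 - <<'E'
from h import *
d=dict(np.load('s_w.npz'));s=read_state();R=s['tool_rot'];e=s['eef_pos']
f=lambda u,v,z:R.T@(onz(d,u,v,z,1)-e)
r=[f(*a,.054) for a in [(167,213),(330,213),(248.5,143.5),(248.5,291.5)]];print(np.round(r,4))
print('tl',f(249.5,203,.021).round(4))
E
```

```text
[[-0.0566 -0.0058  0.0353]
 [ 0.0523 -0.0056  0.0357]
 [-0.0019 -0.0516  0.0355]
 [-0.0024  0.0581  0.0355]]
tl [-0.0017 -0.0004  0.0685]
```

```bash
python3 -m jog '[[-0.003,0.001,0,0],[-0.003,0.001,0.015,0],[-0.003,0.001,0.03,0],[-0.003,0.001,0.045,0],[-0.003,0.001,0.055,0],[-0.003,0.001,0.065,0],[-0.003,0.001,0.072,0],[-0.003,0.001,0.074,0],[-0.003,0.001,0.074,0],[-0.003,0.001,0.074,0]]' 105;python3 -m jog '[[0,0,0,0],[0,0,0,0],[0,0,0,0],[0,0,0,0],[0,0,0,0],[0,0,0,0]]' 255
```

```text
clock: 12.9
eef_pos: [0.5063, 0.3337, 0.0139]
tool_rot: [[0.84, 0.543, 0.001], [0.543, -0.84, 0.001], [0.001, -0.0, -1.0]]
force: [0.1, 0.5, 0.3]
grip_width: 0.0502
clock: 13.5
eef_pos: [0.5065, 0.3339, 0.0143]
tool_rot: [[0.84, 0.543, 0.002], [0.543, -0.84, 0.001], [0.002, -0.0, -1.0]]
force: [0.0, 0.0, 5.8]
grip_width: 0.036
```

```bash
python3 -m jog '[[0,0,-0.01,0],[0,0,-0.04,0],[0,0,-0.08,0],[0,0,-0.12,0],[0,0,-0.16,0],[-0.015,0.02,-0.185,4],[-0.04,0.055,-0.185,10],[-0.065,0.09,-0.185,16],[-0.09,0.125,-0.185,22],[-0.115,0.16,-0.185,28],[-0.14,0.195,-0.185,34],[-0.165,0.23,-0.185,39]]'; python3 -m jog '[[-0.012,0.018,0,0],[-0.015,0.023,0,0],[-0.015,0.023,0,0],[-0.015,0.023,0,0],[-0.015,0.023,0,0]]'; python3 - <<'E'
from h import *
s=read_state();print(s['tool_rot'][:,0],tool([.492,.021,.086]));d=snapshot('wrist');cv2.imwrite('pics/w6.png',d['pixels'][:,:,::-1]);np.savez('s_w',**d)
E
```

```text
clock: 14.7
eef_pos: [0.4912, 0.0489, 0.1984]
tool_rot: [[0.994, -0.11, -0.0], [-0.11, -0.994, -0.0], [-0.0, 0.0, -1.0]]
force: [1.0, 0.4, -0.6]
grip_width: 0.0353
clock: 15.2
eef_pos: [0.4751, 0.0313, 0.1984]
tool_rot: [[0.995, -0.104, 0.0], [-0.104, -0.995, 0.001], [0.0, -0.001, -1.0]]
force: [0.3, -0.3, 0.6]
grip_width: 0.0363
[ 9.94627373e-01 -1.03519463e-01  3.30708221e-04] [0.01785854 0.00862702 0.11238527]
```

View pics/w6.png

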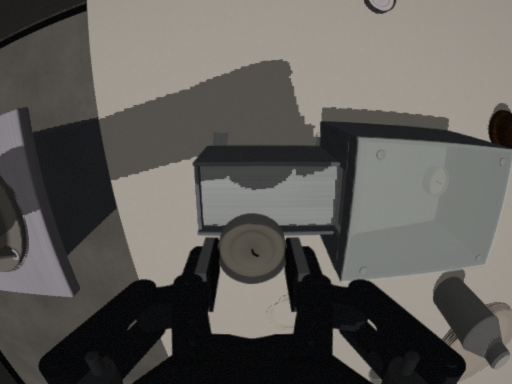

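```bash
python3 -m jog '[[0.018,0.008,0,0],[0.018,0.008,0.03,0],[0.018,0.008,0.065,0],[0.018,0.008,0.09,0],[0.018,0.008,0.102,0],[0.018,0.008,0.108,0],[0.018,0.008,0.111,0],[0.018,0.008,0.111,0],[0.018,0.008,0.111,0]]'; python3 -m jog '[[0,0,0,0],[0,0,0,0],[0,0,0,0]]' 100;  python3 -m jog '[[0,0,-0.02,0],[0,0,-0.05,0],[0,0,-0.06,0],[-0.02,0,-0.06,-8],[-0.040,0,-0.06,-16],[-0.040,0,-0.06,-24],[-0.040,0,-0.06,-32],[-0.040,0,-0.06,-40],[-0.040,0,-0.06,-48],[-0.040,0,-0.06,-56],[-0.040,0,-0.06,-64],[-0.040,0,-0.06,-72]]' 255; python3 -m jog '[[0,0,0,-8],[0,0,0,-16],[0,0,0,-18],[0,0,0,-18],[0,0,0,-18]]'; python3 - <<'E'
from h import *
print(tool([.5396,.0155,.079]))
E
```

```text
clock: 16.15
eef_pos: [0.4929, 0.0196, 0.0884]
tool_rot: [[0.994, -0.107, 0.002], [-0.107, -0.994, 0.0], [0.002, -0.0, -1.0]]
force: [0.9, 0.3, 0.4]
grip_width: 0.0363
clock: 16.45
eef_pos: [0.492, 0.0194, 0.0877]
tool_rot: [[0.994, -0.107, 0.001], [-0.107, -0.994, -0.0], [0.001, 0.0, -1.0]]
force: [-0.3, -1.2, -0.1]
grip_width: 0.0517
clock: 17.65
eef_pos: [0.4517, 0.0237, 0.1469]
tool_rot: [[0.404, 0.915, -0.0], [0.915, -0.404, -0.0], [-0.0, -0.0, -1.0]]
force: [-0.7, -0.9, -0.4]
grip_width: 0.0002
clock: 18.15
eef_pos: [0.4518, 0.0236, 0.147]
tool_rot: [[0.108, 0.994, -0.0], [0.994, -0.108, -0.0], [-0.0, -0.0, -1.0]]
force: [-0.1, -0.2, 0.5]
grip_width: 0.0002
[0.00141383 0.08821048 0.06798682]
```

```bash
python3 -m jog '[[0.002,0,0.02,0],[0.002,0,0.045,0],[0.002,0,0.06,0],[0.002,0,0.065,0],[0.002,0,0.065,0],[0.002,0.015,0.065,0],[0.002,0.03,0.065,0],[0.002,0.045,0.065,0],[0.002,0.06,0.065,0],[0.002,0.073,0.065,0],[0.002,0.082,0.065,0],[0.002,0.086,0.065,0]]' ; python3 -m jog '[[0,0.002,0,0],[0,0.004,0,0],[0,0.006,0,0],[0,0.006,0,0]]'
```

```text
clock: 19.35
eef_pos: [0.5391, 0.0164, 0.0831]
tool_rot: [[0.108, 0.994, 0.002], [0.994, -0.108, 0.0], [0.0, 0.002, -1.0]]
force: [-0.1, 0.4, 0.7]
grip_width: -0.0
clock: 19.75
eef_pos: [0.5394, 0.0167, 0.0813]
tool_rot: [[0.105, 0.994, -0.009], [0.994, -0.105, -0.0], [-0.001, -0.009, -1.0]]
force: [-6.7, 0.9, 2.6]
grip_width: 0.0002
```

```bash
python3 -m jog '[[0,-0.02,0,0],[0,-0.04,-0.02,0],[0,-0.05,-0.06,0],[0.02,-0.04,-0.1,5],[0.05,-0.02,-0.12,11],[0.08,0,-0.12,17],[0.11,0.02,-0.12,23],[0.14,0.04,-0.12,29],[0.17,0.055,-0.12,35],[0.19,0.065,-0.12,41],[0.205,0.075,-0.12,47],[0.213,0.079,-0.12,55]]' 80; python3 -m jog '[[0,0,0,8],[0,0,0,10],[0,0,0,10],[0,0,0,10],[0,0,0,10]]'; python3 - <<'E'
from h import *
w=np.load('wt.npy')
for z in (.02,.05,.08,.11):
    m=(abs(w[...,2]-z)<.012);m[:110]=0;m[165:]=0;m[:,:155]=0;m[:,195:]=0
    p=w[m][:,:2]; print('jar',z,len(p),p.min(0),p.max(0))
s=read_state();d=snapshot('wrist');np.savez('s_w',**d);print(s['eef_pos'],s['tool_rot'][:,0].round(3),proj(d,[.64,.221,.015],1))
t=snapshot('top')
cv2.imwrite('pics/w7.png',np.hstack([cv2.resize(t['pixels'][150:246,196:276,::-1],None,fx=4,fy=4),cv2.resize(d['pixels'][:,:,::-1],(448,384))]))
E
```

```text
clock: 20.95
eef_pos: [0.6452, 0.2215, 0.2016]
tool_rot: [[0.877, 0.48, -0.0], [0.48, -0.877, 0.001], [0.0, -0.001, -1.0]]
force: [-0.4, -0.6, 0.2]
grip_width: 0.0589
clock: 21.45
eef_pos: [0.6449, 0.2191, 0.2023]
tool_rot: [[0.946, 0.324, 0.0], [0.324, -0.946, 0.0], [0.0, 0.0, -1.0]]
force: [0.5, -1.2, -0.3]
grip_width: 0.0589
jar 0.02 197 [0.74183018 0.25457384] [0.96294135 0.44387219]
jar 0.05 85 [0.74148659 0.25494037] [0.81801696 0.3312885 ]
jar 0.08 93 [0.73962055 0.25468407] [0.81966182 0.33821983]
jar 0.11 96 [0.74120966 0.25462596] [0.81649646 0.33657193]
[0.64493248 0.21912438 0.20233061] [0.946 0.324 0.   ] (np.float64(247.8906026508764), np.float64(163.21262569449146))
```

View pics/w7.png

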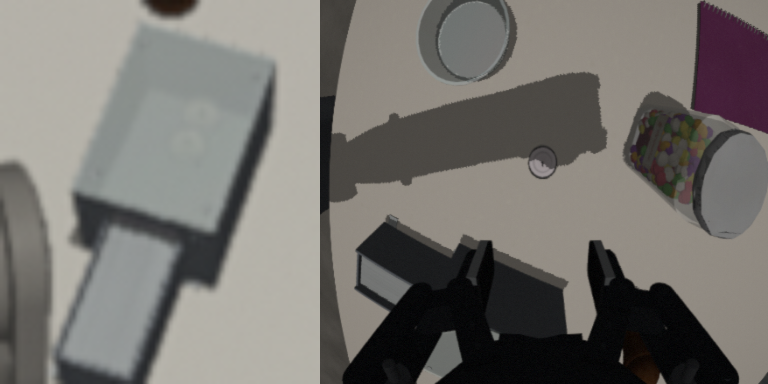

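```bash
python3 - <<'E'
from h import *
d=dict(np.load('s_w.npz'));p=onz(d,254.9,161,.015,1);print(p,tool([p[0],p[1],.0105]),tool([.64,.221,.0105]))
E
```

```text
[0.64671495 0.22602867 0.015     ] [ 0.00387932 -0.00602082  0.19182806] [-0.00410139 -0.00343505  0.19182751]
```

```bash
python3 -m jog '[[0,-0.005,0.03,0],[0,-0.005,0.07,0],[0,-0.005,0.11,0],[0,-0.005,0.145,0],[0,-0.005,0.17,0],[0,-0.005,0.185,0],[0,-0.005,0.192,0],[0,-0.005,0.192,0],[0,-0.005,0.192,0]]' 70; python3 -m jog '[[0,0,0,0],[0,0,0,0],[0,0,0,0],[0,0,0,0],[0,0,0,0],[0,0,0,0],[0,0,0,0]]' 255; python3 - <<'E'
from h import *
print(tool([.492,.021,.2]))
E
```

```text
clock: 22.45
eef_pos: [0.6446, 0.2246, 0.012]
tool_rot: [[0.946, 0.323, 0.003], [0.323, -0.946, 0.001], [0.003, -0.0, -1.0]]
force: [0.1, -0.6, 0.7]
grip_width: 0.0621
clock: 23.15
eef_pos: [0.6446, 0.2245, 0.0123]
tool_rot: [[0.946, 0.323, 0.003], [0.323, -0.946, 0.001], [0.003, -0.0, -1.0]]
force: [-0.4, -0.4, 5.9]
grip_width: 0.0356
[-0.20959148  0.14324236 -0.18840097]
```

```bash
python3 -m jog '[[0,0,-0.02,0],[0,0,-0.06,0],[0,0,-0.105,0],[0,0,-0.15,0],[-0.02,0.014,-0.18,3],[-0.05,0.034,-0.187,7],[-0.08,0.055,-0.187,11],[-0.11,0.075,-0.187,15],[-0.14,0.096,-0.187,19],[-0.17,0.116,-0.187,22],[-0.195,0.133,-0.187,25],[-0.21,0.143,-0.187,25]]'; python3 -m jog '[[0,0,0,0],[0,0,0,0],[0,0,0,0],[0,0,0,0]]'; python3 - <<'E'
from h import *
s=read_state();print(s['tool_rot'][:,0],tool([.492,.021,.089]));d=snapshot('wrist');cv2.imwrite('pics/w8.png',d['pixels'][:,:,::-1]);np.savez('s_w',**d)
E
```

```text
clock: 24.35
eef_pos: [0.4891, 0.0179, 0.1972]
tool_rot: [[0.994, -0.111, -0.001], [-0.111, -0.994, -0.002], [-0.001, 0.002, -1.0]]
force: [0.3, 0.5, -0.9]
grip_width: 0.0351
clock: 24.75
eef_pos: [0.4914, 0.0222, 0.1972]
tool_rot: [[0.995, -0.105, 0.0], [-0.105, -0.995, 0.001], [0.0, -0.001, -1.0]]
force: [-0.1, 0.4, 0.9]
grip_width: 0.0351
[ 9.94519494e-01 -1.04551272e-01  8.76218480e-05] [0.00071234 0.00120048 0.10821152]
```

View pics/w8.png

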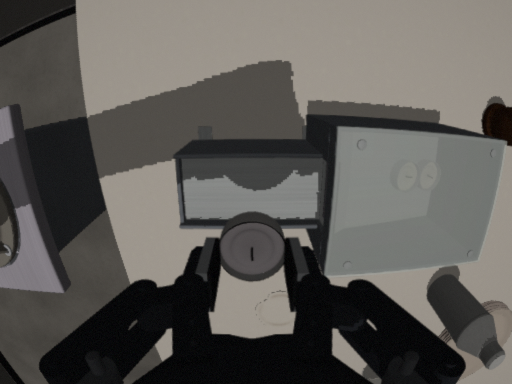

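Third one held level (252,245) and two already in the box (405,175; 428,175). Same placing and push.

```bash
python3 -m jog '[[0,0.001,0.01,0],[0,0.001,0.04,0],[0,0.001,0.075,0],[0,0.001,0.095,0],[0,0.001,0.104,0],[0,0.001,0.108,0],[0,0.001,0.108,0],[0,0.001,0.108,0]]'; python3 -m jog '[[0,0,0,0],[0,0,0,0],[0,0,0,0]]' 100;  python3 -m jog '[[0,0,-0.02,0],[0,0,-0.05,0],[0,0,-0.06,0],[-0.02,0,-0.06,-8],[-0.040,0,-0.06,-16],[-0.040,0,-0.06,-24],[-0.040,0,-0.06,-32],[-0.040,0,-0.06,-40],[-0.040,0,-0.06,-48],[-0.040,0,-0.06,-56],[-0.040,0,-0.06,-64],[-0.040,0,-0.06,-72]]' 255; python3 -m jog '[[0,0,0,-8],[0,0,0,-16],[0,0,0,-18],[0,0,0,-18],[0,0,0,-18]]'; python3 - <<'E'
from h import *
print(tool([.5396,.0155,.079]))
E
```

```text
clock: 25.6
eef_pos: [0.4919, 0.0199, 0.0904]
tool_rot: [[0.994, -0.107, 0.002], [-0.107, -0.994, 0.0], [0.002, -0.0, -1.0]]
force: [-0.2, -0.1, -0.6]
grip_width: 0.0349
clock: 25.9
eef_pos: [0.4912, 0.0197, 0.0899]
tool_rot: [[0.994, -0.107, 0.001], [-0.107, -0.994, -0.0], [0.001, -0.0, -1.0]]
force: [0.5, -0.2, -0.0]
grip_width: 0.0519
clock: 27.1
eef_pos: [0.4508, 0.0239, 0.149]
tool_rot: [[0.404, 0.915, -0.0], [0.915, -0.404, -0.0], [-0.0, -0.0, -1.0]]
force: [0.5, -0.1, 0.8]
grip_width: 0.0002
clock: 27.6
eef_pos: [0.4509, 0.0239, 0.1491]
tool_rot: [[0.108, 0.994, -0.0], [0.994, -0.108, -0.0], [-0.0, -0.0, -1.0]]
force: [-0.4, -0.4, 0.2]
grip_width: 0.0002
[0.00119081 0.08914536 0.07006077]
```

```bash
python3 -m jog '[[0.001,0,0.02,0],[0.001,0,0.045,0],[0.001,0,0.062,0],[0.001,0,0.067,0],[0.001,0,0.067,0],[0.001,0.015,0.067,0],[0.001,0.03,0.067,0],[0.001,0.045,0.067,0],[0.001,0.06,0.067,0],[0.001,0.073,0.067,0],[0.001,0.082,0.067,0],[0.001,0.087,0.067,0]]' ; python3 -m jog '[[0,0.002,0,0],[0,0.004,0,0],[0,0.006,0,0],[0,0.006,0,0]]'; python3 -m jog '[[0,-0.02,0,0],[0,-0.04,-0.02,0],[0,-0.05,-0.06,0],[0,-0.05,-0.1,0],[0,-0.05,-0.12,0],[0,-0.05,-0.12,0],[0,-0.05,-0.12,0]]'; python3 - <<'E'
from h import *
s=read_state();print(tool([.46,-.34,.19]));d=snapshot('side');t=snapshot('top')
a=cv2.resize(t['pixels'][140:260,180:340,::-1],(480,360),interpolation=cv2.INTER_CUBIC)
cv2.imwrite('pics/w9.png',np.hstack([a,cv2.resize(d['pixels'][110:230,140:246,::-1],(318,360))]))
np.savez('s_top',**t)
E
```

```text
clock: 28.8
eef_pos: [0.539, 0.0156, 0.0832]
tool_rot: [[0.107, 0.994, 0.002], [0.994, -0.107, 0.0], [0.0, 0.002, -1.0]]
force: [-0.6, 0.4, 0.1]
grip_width: 0.0001
clock: 29.2
eef_pos: [0.5393, 0.0159, 0.0812]
tool_rot: [[0.105, 0.994, -0.009], [0.994, -0.105, -0.0], [-0.001, -0.009, -1.0]]
force: [-5.9, 0.4, 2.9]
grip_width: 0.0001
clock: 29.9
eef_pos: [0.4939, 0.0203, 0.2024]
tool_rot: [[0.107, 0.994, 0.001], [0.994, -0.107, -0.001], [-0.0, 0.001, -1.0]]
force: [-0.3, -0.1, -0.1]
grip_width: -0.0
[-0.3618864   0.00478032  0.01260222]
```

View pics/w9.png

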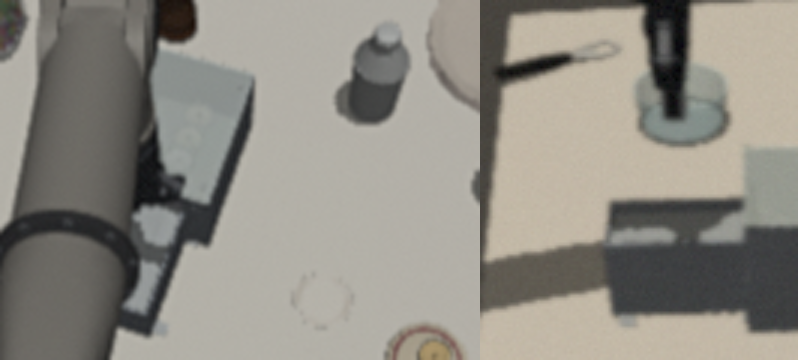

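Three tealights show through the lid (200,115; 193,135; 180,158) and the tray is empty. Now the fresh one.

```bash
python3 -m jog '[[-0.02,0,0,3],[-0.055,0,0,6],[-0.095,0.001,0,9],[-0.135,0.002,0,12],[-0.175,0.003,0,15],[-0.215,0.003,0,18],[-0.255,0.004,0,21],[-0.295,0.004,0,24],[-0.33,0.005,0,27],[-0.352,0.005,0,30],[-0.362,0.005,0,30],[-0.362,0.005,0,30]]' 80; python3 -m jog '[[0,0,0.04,0],[0,0,0.06,0],[0,0,0.06,0],[0,0,0.06,0],[0,0,0.06,0]]'; python3 - <<'E'
from h import *
s=read_state();d=snapshot('wrist');np.savez('s_w',**d);R=s['tool_rot'];e=s['eef_pos']
hsv=cv2.cvtColor(d['pixels'],cv2.COLOR_RGB2HSV);print(proj(d,[.46,-.34,.028],1))
m=((hsv[...,0]>10)&(hsv[...,0]<28)&(hsv[...,1]>85)).astype(np.uint8)
n,l,st,c=cv2.connectedComponentsWithStats(m)
for i in range(1,n):
    if st[i,4]>150:
        p=onz(d,*c[i],.028,1);print(st[i],c[i].round(1),p.round(4),(R.T@(p-e)).round(4))
print(s['clock'],e,R[:,0]);cv2.imwrite('pics/w10.png',d['pixels'][:,:,::-1])
E
```

```text
clock: 31.2
eef_pos: [0.4593, -0.341, 0.2016]
tool_rot: [[0.591, 0.806, -0.001], [0.806, -0.591, 0.001], [-0.0, -0.001, -1.0]]
force: [-0.2, 0.2, 1.2]
grip_width: 0.0583
clock: 31.7
eef_pos: [0.4618, -0.3396, 0.1442]
tool_rot: [[0.588, 0.809, 0.003], [0.809, -0.588, -0.001], [0.001, 0.003, -1.0]]
force: [-0.2, -0.0, 0.5]
grip_width: 0.0585
(np.float64(250.85417329913147), np.float64(183.14142950422217))
[  42  150   79   87 3150] [ 81.1 192.4] [ 0.3634 -0.4878  0.028 ] [-0.1777  0.0072  0.1161]
[ 234  166   39   37 1087] [252.8 183.9] [ 0.4616 -0.339   0.028 ] [ 0.0004 -0.0009  0.1162]
31.7 [ 0.46180161 -0.33963419  0.14417482] [5.88276388e-01 8.08659691e-01 6.28394270e-04]
```

```bash
python3 -m jog '[[0,-0.001,0.03,0],[0,-0.001,0.06,0],[0,-0.001,0.085,0],[0,-0.001,0.105,0],[0,-0.001,0.115,0],[0,-0.001,0.12,0],[0,-0.001,0.12,0],[0,-0.001,0.12,0]]' 80; python3 -m jog '[[0,0,0,0],[0,0,0,0],[0,0,0,0],[0,0,0,0],[0,0,0,0],[0,0,0,0]]' 255; python3 -m jog '[[0,0,-0.02,0],[0,0,-0.06,0],[0,0,-0.1,0],[0,0,-0.14,0],[0,0,-0.17,0],[0,0,-0.18,0],[0,0,-0.18,0]]'; python3 - <<'E'
from h import *
print(tool([.508,.333,.2]))
E
```

```text
clock: 32.55
eef_pos: [0.4604, -0.3401, 0.0236]
tool_rot: [[0.59, 0.808, 0.002], [0.808, -0.59, -0.001], [0.0, 0.003, -1.0]]
force: [0.4, -1.0, -0.1]
grip_width: 0.0584
clock: 33.15
eef_pos: [0.4602, -0.3401, 0.0237]
tool_rot: [[0.59, 0.808, 0.002], [0.808, -0.59, -0.001], [-0.0, 0.002, -1.0]]
force: [-1.1, 1.2, 6.1]
grip_width: 0.0357
clock: 33.85
eef_pos: [0.4602, -0.34, 0.2037]
tool_rot: [[0.59, 0.808, 0.003], [0.808, -0.59, -0.002], [-0.0, 0.003, -1.0]]
force: [-0.2, 0.8, -0.8]
grip_width: 0.0355
[ 0.5717019  -0.35821306  0.00243672]
```

```bash
python3 -m jog '[[0.015,-0.0095,0,0],[0.04,-0.025,0,0],[0.072,-0.045,0,0],[0.104,-0.065,0,0],[0.136,-0.085,0,0],[0.168,-0.105,0,0],[0.2,-0.125,0,0],[0.232,-0.145,0,0],[0.264,-0.165,0,0],[0.296,-0.185,0,0],[0.328,-0.205,0,0],[0.36,-0.225,0,0]]';python3 -m jog '[[0.032,-0.02,0,0],[0.064,-0.04,0,0],[0.096,-0.06,0,0],[0.128,-0.08,0,0],[0.16,-0.1,0,0],[0.185,-0.117,0,0],[0.203,-0.127,0,0],[0.212,-0.133,0,0],[0.212,-0.133,0,0],[0.212,-0.133,0,0],[0.212,-0.133,0,0]]'; python3 - <<'E'
from h import *
s=read_state();d=snapshot('wrist');np.savez('s_w',**d);print(tool([.508,.333,.2]),proj(d,[.508,.333,.054],1));cv2.imwrite('pics/w11.png',d['pixels'][:,:,::-1])
E
```

```text
clock: 35.05
eef_pos: [0.4872, 0.0864, 0.1998]
tool_rot: [[0.588, 0.809, -0.005], [0.809, -0.588, -0.0], [-0.003, -0.004, -1.0]]
force: [0.4, -0.2, -0.0]
grip_width: 0.0354
clock: 36.15
eef_pos: [0.5079, 0.3316, 0.2019]
tool_rot: [[0.592, 0.806, -0.0], [0.806, -0.592, -0.002], [-0.002, 0.001, -1.0]]
force: [-0.3, -0.3, -0.7]
grip_width: 0.0357
[ 0.00105221 -0.00075979  0.00209445] (np.float64(253.83863798766757), np.float64(174.64382382413947))
```

View pics/w11.png

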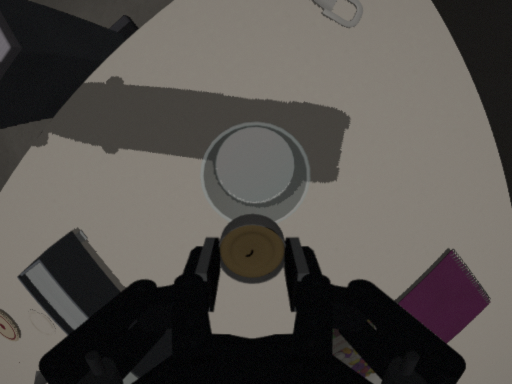

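```bash
python3 -m jog '[[0.001,0,0.03,0],[0.001,0,0.065,0],[0.001,0,0.1,0],[0.001,0,0.125,0],[0.001,0,0.145,0],[0.001,0,0.16,0],[0.001,0,0.172,0],[0.001,0,0.18,0],[0.001,0,0.183,0],[0.001,0,0.185,0],[0.001,0,0.185,0],[0.001,0,0.185,0]]'
```

```text
clock: 37.4
eef_pos: [0.5086, 0.3349, 0.018]
tool_rot: [[0.59, 0.808, 0.001], [0.808, -0.59, 0.001], [0.001, 0.0, -1.0]]
force: [0.1, -0.4, -0.6]
grip_width: 0.0358
```

```bash
python3 -m jog '[[0,0,0.001,0],[0,0,0.002,0],[0,0,0.002,0],[0,0,0.002,0]]'; python3 -m jog '[[0,0,0,0],[0,0,0,0],[0,0,0,0],[0,0,0,0]]' 108; python3 -m jog '[[0,0,-0.01,0],[0,0,-0.03,0],[0,0,-0.06,0],[0,0,-0.1,0],[0,0,-0.15,0],[0,0,-0.19,0],[0,0,-0.19,0],[0,0,-0.19,0]]'; python3 -m jog '[[-0.04,0,0,0],[-0.08,0,0,0],[-0.12,0.0,0,0],[-0.15,0.0,0,0],[-0.15,0,0,0],[-0.15,0,0,0]]'; python3 - <<'E'
from h import *
t=snapshot('top');d=snapshot('side');w=snapshot('wrist')
f=lambda p,b,s:cv2.resize(p['pixels'][b[0]:b[1],b[2]:b[3],::-1],s,interpolation=cv2.INTER_CUBIC)
cv2.imwrite('pics/w12.png',np.vstack([np.hstack([f(t,(150,250,120,270),(400,270)),f(d,(110,230,140,300),(400,270))]),np.hstack([f(w,(0,384,0,512),(400,300)),f(t,(0,384,0,512),(400,300))])]))
E
```

```text
clock: 37.8
eef_pos: [0.5085, 0.3348, 0.0163]
tool_rot: [[0.59, 0.808, 0.001], [0.808, -0.59, 0.001], [0.001, 0.001, -1.0]]
force: [-0.4, -0.3, 5.7]
grip_width: 0.0358
clock: 38.2
eef_pos: [0.5079, 0.3343, 0.0149]
tool_rot: [[0.59, 0.808, -0.001], [0.808, -0.59, -0.0], [-0.001, -0.0, -1.0]]
force: [-0.4, 0.4, 0.3]
grip_width: 0.0491
clock: 39.0
eef_pos: [0.5085, 0.3351, 0.2072]
tool_rot: [[0.59, 0.808, 0.003], [0.808, -0.59, 0.002], [0.003, 0.001, -1.0]]
force: [-0.3, -1.4, -0.3]
grip_width: 0.0492
clock: 39.6
eef_pos: [0.419, 0.2123, 0.2042]
tool_rot: [[0.591, 0.807, -0.002], [0.807, -0.591, -0.001], [-0.002, -0.001, -1.0]]
force: [0.1, 0.2, 0.5]
grip_width: 0.0492
```

View pics/w12.png

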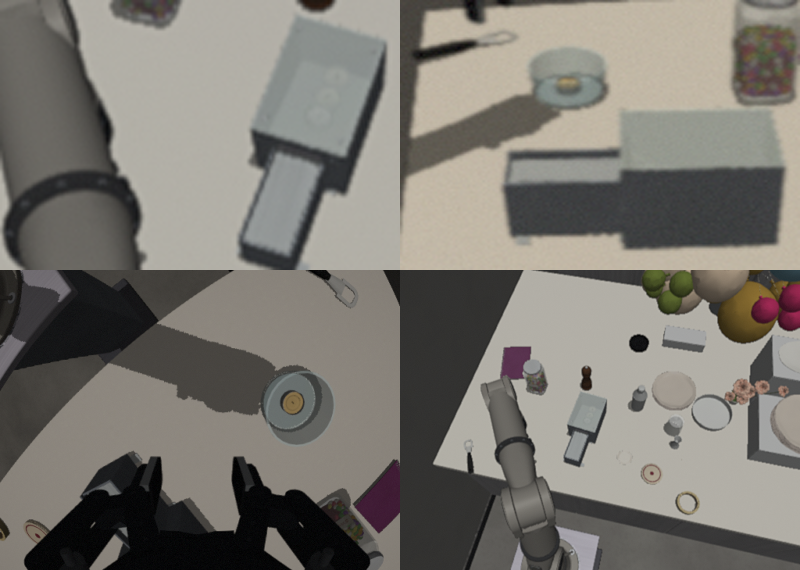

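```bash
python3 - <<'E'
from h import *
T=dict(np.load('s_top.npz'));a=np.radians(-6.1);ax=np.array([np.cos(a),np.sin(a)])
for u,v in [(246.5,177.5),(243.2,186),(239.2,193.7)]:
    for z in (.02,.05): print((u,v),z,((onz(T,u,v,z)[:2]-[.5505,.0135])@ax).round(3))
E
```

```text
(246.5, 177.5) 0.02 0.165
(246.5, 177.5) 0.05 0.15
(243.2, 186) 0.02 0.127
(243.2, 186) 0.05 0.112
(239.2, 193.7) 0.02 0.091
(239.2, 193.7) 0.05 0.078
```

The nearest tealight lies about 80–90 mm behind the wall, well clear of the flap's swing. Handing in.

```bash
python3 -c "
from rig import ctrl
print(ctrl.hand_in())"
```

```text
the job is handed in; nothing more can be done
None
```

The job is handed in at about 40 s of the 208 s. All three burnt-out tealights, the one from the glass and the two on the worktop, are in the collecting box. The fresh one stands upright on the floor of the storm glass, lowered until it touched bottom before I let go.

**Last checks (top, side and wrist pictures):**
- **Box:** three tealights show through the lid and the tray is empty. The nearest lies about 80–90 mm behind the front wall, well clear of the flap. I did not see the flap itself shut; I infer it from that distance.
- **Glass:** it stands where it was, to within the 2–3 mm the cameras resolve, with the yellow tealight near its middle.
- **Worktop:** no loose tealights are left, and the coasters are empty. The robot never went near the jigger, and it worked no closer than about 10 cm from the shaker. Both look unmoved.
- **Forces:** the readings I took stayed under about 10 N, highest when the closed fingers touched the header over the doorway.

**Disagreements:** the wrist camera put things about 5–7 mm to one side (along the jaws) of where the top camera did. For the box wall, contact agreed with the top camera. The first tealight was gripped about 8 mm off centre because the arm had not settled when I measured, but it held and I corrected for it when setting it down.

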